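Find the unlocked chiller hatch and push it open

TASK

Three of the four white hatches on the bench chiller are locked and one is not. With the fingertips press gently on the black pads, one hatch after another, until you find the hatch that rocks; then push that one fully open, leave it open and draw the hand clear. Grasp nothing, and leave the vials, bottle, jar, tape and tube rack standing where they are.

Things in the scene. Friction and masses are not known exactly. Their poses are not given: they have to be found in the camera images.
- chiller: Bench chiller: low grey box, fixed to the bench, 190 (x) by 396 (y) by 85 mm high. Origin on the bench, straight below the hatches' pivot line; x points from front (robot side) to the rear deck, y along the row, z up; it spans x -73 to +117 mm. Four identical white hatches lie flush in its top, 96 mm apart along y. A load over 40 N on it or a hatch counts as forcing; a few newtons is gentle.
- pivot_line (a point): Middle of the hatches' common pivot line (parallel to chiller y, 82 mm above the bench). Each hatch is a plate 100 (x) by 83 (y) by 6 mm, its mid-thickness on the pivot, 60 mm of it in front and 40 mm behind. The unlocked one rocks when its pad is pressed with 2 to 3 N: front edge dips into the well, rear edge rises 31 mm at full opening. Friction hinge: it stays where left. Pressing behind the pivot does nothing.
- front_wall (a point): Middle of the top inner edge of the chiller's front wall, 62 mm in front of the pivot line, 85 mm above the bench. Between it and the dipping hatch the well is free for a fingertip. To open the hatch follow its pad round the pivot: down and towards the rear. Three hatches are locked and give 1 mm (beside the pad's own springiness); which one is not changes each time, and all look alike.
- hatch_1 (a joint): Angle in rad of the first hatch (leftmost seen from the robot, body y = +144 mm): 0 closed and flush, grows as its front (pad) edge dips; stop at 0.90, fully open. A locked one gives about 0.02.
- hatch_1_pad (a point): Centre of the top face of the black press pad of the first hatch (leftmost seen from the robot, body y = +144 mm); it moves with the hatch. Pad 24 (x) by 60 (y) mm, centred 42 mm in front of the pivot, top 9 mm above the pivot when closed; springy, sinks 1 mm per 4 N, at most 5 mm.
- hatch_2 (a joint): Angle in rad of the second hatch from the left (body y = +48 mm): 0 closed and flush, grows as its front (pad) edge dips; stop at 0.90, fully open. A locked one gives about 0.02.
- hatch_2_pad (a point): Centre of the top face of the black press pad of the second hatch from the left (body y = +48 mm); it moves with the hatch. Pad 24 (x) by 60 (y) mm, centred 42 mm in front of the pivot, top 9 mm above the pivot when closed; springy, sinks 1 mm per 4 N, at most 5 mm.
- hatch_3 (a joint): Angle in rad of the third hatch from the left (body y = -48 mm): 0 closed and flush, grows as its front (pad) edge dips; stop at 0.90, fully open. A locked one gives about 0.02.
- hatch_3_pad (a point): Centre of the top face of the black press pad of the third hatch from the left (body y = -48 mm); it moves with the hatch. Pad 24 (x) by 60 (y) mm, centred 42 mm in front of the pivot, top 9 mm above the pivot when closed; springy, sinks 1 mm per 4 N, at most 5 mm.
- hatch_4 (a joint): Angle in rad of the fourth hatch (rightmost seen from the robot, body y = -144 mm): 0 closed and flush, grows as its front (pad) edge dips; stop at 0.90, fully open. A locked one gives about 0.02.
- hatch_4_pad (a point): Centre of the top face of the black press pad of the fourth hatch (rightmost seen from the robot, body y = -144 mm); it moves with the hatch. Pad 24 (x) by 60 (y) mm, centred 42 mm in front of the pivot, top 9 mm above the pivot when closed; springy, sinks 1 mm per 4 N, at most 5 mm.
- amber_vial_mid (a point): Small amber vial, red cap, 26 mm across, 50 mm tall, standing on the chiller's rear deck. Leave alone. The point is its centre, half-way up.
- green_vial_mid (a point): Small amber vial, green cap, 26 mm across, 50 mm tall, standing on the chiller's rear deck. Leave alone. The point is its centre, half-way up.
- reagent_mid (a point): Clear bottle with white cap, 64 mm across, 130 mm tall, on the bench left of the chiller. Leave alone. The point is its centre, half-way up.
- jar_mid (a point): Amber jar with red lid, 70 mm across, 85 mm tall, on the bench right of the chiller. Leave alone. The point is its centre, half-way up.
- tape_mid (a point): Roll of green tape lying flat, 90 mm across, 19 mm high, on the bench. Leave alone. The point is its centre, half-way up.
- rack_mid (a point): Orange tube rack, 110 by 75 by 48 mm, on the bench. Leave alone. The point is its centre, half-way up.

How it is judged:
By the outcome, as a careful person would: the job done as asked, in the order asked, and still so for the second after the job is handed in, with the robot touching nothing.
It also fails if it takes over 48 s, if anything falls off the work surface, if the arm or the gripper's body presses on something with over 40 N, if the wrist force passes 120 N, or if a joint passes its speed limit or range.

ROBOT

A 6-joint arm with a two-finger parallel gripper is mounted at the origin on the work surface. World frame = base frame: x ahead of the robot, y to its left, z up, the work surface at z = 0. Lengths are in m, angles in rad, forces in N, time in s.
With the tool pointing down it reaches from about 0.325 to 0.9 m from the base axis. Payload 3.5 kg.
Tool frame: the origin (TCP) lies on the centre line of the jaws, within the pads' length; the fingertips stand 19 mm ahead of it and the grasp point (between the pads) is the TCP; z points along the fingers, y is the direction in which the jaws open and shut (so a half turn about z gives the same grasp; the last joint's range is limited). The gripper opens to 85 mm and grips with 20 to 120 N. Pads are 22 mm wide; open, the fingers measure 114 mm over their backs; the gripper's body (76 mm by 85 mm) begins 54 mm behind the grasp point. The pads swing forward as they close: fully open they stand 13 mm farther back than shut.
Start: joints at [1.212, 0.276, -0.026, 1.268, 0, 1.467], TCP at [0.158, 0.605, 0.25] pointing down, gripper open.
Joint ranges: [-3.12, 3.12], [-0.85, 1.88], [-1.08, 1.24], [-1.95, 2.15], [-1.57, 1.53], [-3.14, 3.14]. Speed limits (rad/s): [2.57, 2.57, 3.14, 3.14, 3.14, 3.14].

INTERFACE

Orientations are given as a rotation vector (axis times angle).
In Python, from plant import manip gives the robot as it stands. The module is installed in compiled form; this text tells all that it offers.
- The arm moves only by the tool apply_moves, never from a script. Its argument "rows" is a list of rows, each a list of 7 numbers: the shift along the tool's x, y, z in m, then the turn, a rotation vector about the tool's x, y, z in rad, then the finger opening in m, from 0 to 0.0854. A call has exactly 5 rows; each row is the pose to reach, as a shift and turn from the pose commanded when the call began, along the tool's axes at that moment; what a row does not reach only later rows make up. A row lasts 1/12 s, in which the tool goes at most 41.7 mm and 7.16 degrees, less where a joint would pass 70% of its speed; a pose out of reach is approached as far as the arm can. A call with a gripper value outside its range is refused whole. The fingers move at their own pace and stop on an object; "newtons" is the grip in N (left out, the last holds). Time passes only in rows, so rows that repeat a pose let the fingers close, or fill a call up. It gives the time, the measured TCP pose, the force and the opening at its end, in the units of the state.
- manip.get_state(): the state, without advancing time (a new reading comes with each control period).
- manip.get_image(name): name is "side" or "top"; returns the picture (384x512x3 uint8, red, green, blue); there is no depth.
- manip.camera_model(name): a dict with "vertical_fov" (degrees; the focal length in pixels is half the picture's height over the tangent of half this angle, whatever the lens; pixels are square), "cx", "cy" (the principal point, pixels), "dist" ([k1, k2, p1, p2, k3] as OpenCV has them; the pictures are not rectified), "eye" and "orientation" of the camera in the world. Camera axes: x right, y up, looking along -z (the intrinsics and any distortion apply to the point x, -y, -z); pixel columns grow to the right and rows downward; lengths in m; the calibration is good to about 2 mm. A picture is of the moment at which its call begins. camera_model takes no time and is no camera call.
- manip.close_job(): hands the job in, once; it reports no verdict.
The state is a dict: "t": time; "joints": joint angles; "joint_vel": joint speeds; "tau": joint torques, N m; "tool_pos": TCP position; "tool_rot": TCP orientation; "contact_force": force on the tool from outside, world axes, zero at the start; "wrist_torque": the same for the moment, N m; "finger_gap": finger opening in m.
Only numpy, scipy, OpenCV 4.12 (cv2) and the standard library are available. Lean on these libraries where they do the work, as an engineer would, in place of code of your own. Each camera call takes 0.05 s, during which the arm holds its last target. There are 200 camera calls.

## Working session

There is one attempt and no reset: what is moved stays moved. The work goes in short steps, Python scripts to look and compute and a tool call to move; the robot and the scene stay as the last step left them, time stands still between calls to the robot, and variables do not carry over. Pictures are saved under pics/ and viewed, about 8 in all and at most 12, crops included, and the job is handed in when it is done.

Besides the shell and the picture viewer there is one more tool, called after ">>>" by a JSON object that holds its "name" and its "arguments". apply_moves: Moves the arm, as the interface text tells. Its arguments: {"type":"object","properties":{"rows":{"type":"array","items":{"type":"array","items":{"type":"number"}}},"newtons":{"type":"number"}},"required":["rows"]}

```bash
mkdir -p pics; python3 - <<'E'
from plant import manip
import cv2
for n in("side","top"):
    cv2.imwrite(f"pics/{n}0.png",manip.get_image(n)[:,:,::-1]); print(manip.camera_model(n))
print(manip.get_state())
E
```

```text
{'vertical_fov': 42.20876322674572, 'cx': 259.42790013820706, 'cy': 186.3334378211633, 'dist': array([-0.17704584,  0.        ,  0.        ,  0.        ,  0.        ]), 'eye': array([ 0.30631062, -1.0507019 ,  0.94678685]), 'orientation': array([ 0.89370246, -0.08401342, -0.2232804 ])}
{'vertical_fov': 42.0327740821605, 'cx': 249.31266265395752, 'cy': 197.50333370871982, 'dist': array([-0.17730383,  0.        ,  0.        ,  0.        ,  0.        ]), 'eye': array([0.13844723, 0.01109408, 1.70533862]), 'orientation': array([ 0.17400042, -0.18682763, -1.62893651])}
{'t': 0.1, 'joints': array([ 1.21157893e+00,  2.77086265e-01, -2.77366366e-02,  1.26804342e+00,
        2.85009217e-06,  1.46738901e+00]), 'joint_vel': array([-0.00102303, -0.00066642,  0.00211884, -0.00026616, -0.00157226,
       -0.0008673 ]), 'tau': array([ 6.10989582e-05, -4.46708715e+01,  2.96128374e+01,  8.48174386e-03,
       -1.21090711e-04, -1.18207336e-05]), 'tool_pos': array([0.15791662, 0.60401921, 0.24925664]), 'tool_rot': array([-0.40066972, -3.1154549 ,  0.00316343]), 'contact_force': array([ 1.20722855, -0.21929013, -0.18950058]), 'wrist_torque': array([-0.0377167 ,  0.02232881, -0.02624613]), 'finger_gap': 0.0853200324351986}
```

View pics/top0.png

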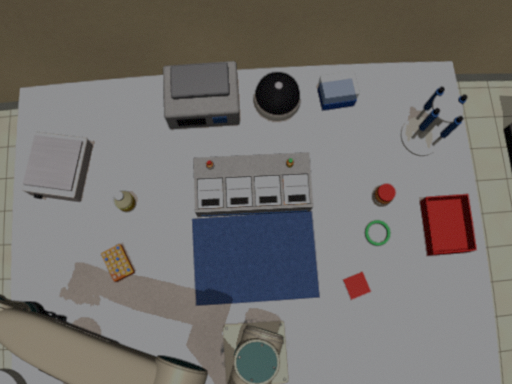

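View pics/side0.png

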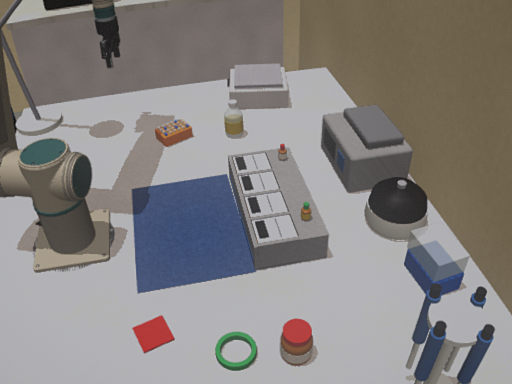

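The top view shows the chiller at about (252,185), with the four black pads near (210,202), (239,201), (267,200) and (296,199). The vials stand at (210,163) and (290,162). In the side view the pads run from (240,163) to (262,229). Next I'll locate the pads and the white hatches.

```bash
cat > h.py <<'E'
from plant import manip
import numpy as np, cv2
from scipy.spatial.transform import Rotation as R
def ray(n,uv):
    m=manip.camera_model(n); f=192/np.tan(np.radians(m['vertical_fov']/2))
    K=np.array([[f,0,m['cx']],[0,f,m['cy']],[0,0,1]])
    p=cv2.undistortPoints(np.array(uv,float).reshape(-1,1,2),K,m['dist'])[:,0]
    d=np.c_[p[:,0],-p[:,1],-np.ones(len(p))]
    return m['eye'],R.from_rotvec(m['orientation']).apply(d)
def plane(n,uv,z):
    e,d=ray(n,uv); return e+d*((z-e[2])/d[:,2])[:,None]
def tri(a,b):
    (e1,d1),(e2,d2)=ray("top",a),ray("side",b); o=[]
    for u,v in zip(d1,d2):
        s=np.linalg.lstsq(np.c_[u,-v],e2-e1,rcond=None)[0]; p,q=e1+s[0]*u,e2+s[1]*v
        o.append(np.r_[(p+q)/2,np.linalg.norm(p-q)])
    return np.array(o)
E
python3 - <<'E'
from h import *
np.set_printoptions(precision=4,suppress=True)
C={}
for n,box in(("top",(190,170,316,216)),("side",(225,145,305,250))):
    im=cv2.imread(f"pics/{n}0.png"); x0,y0,x1,y1=box
    g=cv2.resize(im[y0:y1,x0:x1],None,fx=4,fy=4,interpolation=cv2.INTER_CUBIC)
    v=g.max(2); m=(v<60).astype(np.uint8)
    k,l,s,c=cv2.connectedComponentsWithStats(m)
    L=[(c[i]+.5)/4-.5+[x0,y0] for i in range(1,k) if s[i,4]>250]
    for i in range(1,k):
        if s[i,4]>100: print(n,s[i],(c[i]+.5)/4-.5+[x0,y0])
    C[n]=L
    cv2.imwrite(f"pics/{n}c.png",cv2.resize(g,None,fx=1.4,fy=1.4))
t=sorted(C["top"],key=lambda p:p[0]); s=sorted(C["side"],key=lambda p:p[1])
print(plane("top",t,.091)); print(plane("side",s,.091))
if len(t)==len(s): print(tri(t,s))
E
```

```text
top [ 395  100   67   26 1517] [296.57   197.7598]
top [ 279  106   67   25 1512] [267.713  199.1227]
top [ 164  111   67   26 1511] [238.8585 200.5271]
top [  48  117   67   26 1524] [209.9764 201.9149]
top [  26  151  458   33 4825] [255.024 211.133]
side [ 69 127  41  52 552] [246.7165 183.077 ]
side [  94  211   46   59 1078] [253.5601 204.9084]
side [ 123  305   50   66 1834] [261.2767 228.934 ]
[[ 0.5055  0.1165  0.091 ]
 [ 0.5039  0.0207  0.091 ]
 [ 0.4646 -0.0303  0.091 ]
 [ 0.5024 -0.075   0.091 ]
 [ 0.5007 -0.1711  0.091 ]]
[[ 0.5019  0.0168  0.091 ]
 [ 0.5    -0.0784  0.091 ]
 [ 0.4986 -0.1725  0.091 ]]
```

View pics/topc.png

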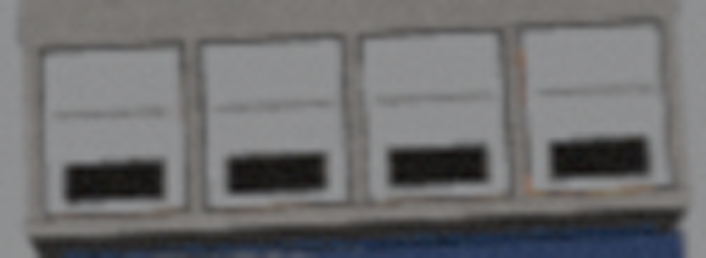

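```bash
cat > go.py <<'E'
from h import *; import sys
# usage: go.py x y z -> shift and turn in tool axes to reach, tool down, x = -chiller x
np.set_printoptions(precision=4,suppress=True)
s=manip.get_state(); T=R.from_rotvec(s['tool_rot'])
cx=np.array([1,-.0167,0]); cx/=np.linalg.norm(cx)
G=R.from_matrix(np.c_[-cx,np.cross([0,0,-1],-cx),[0,0,-1]])
p=np.array(list(map(float,sys.argv[1:4])))
print("t",s['t'],"pos",s['tool_pos'],"F",s['contact_force'],"gap",s['finger_gap'])
print("shift",T.inv().apply(p-s['tool_pos']),"turn",(T.inv()*G).as_rotvec(),"j",s['joints'])
E
python3 go.py .5045 .1155 .2; python3 - <<'E'
from h import *
# red/green caps top view, deck check
print(plane("top",[[210,163.5],[290,162]],.13), plane("top",[[124,200],[118,262]],.05))
E
```

```text
t 0.1 pos [0.1579 0.604  0.2493] F [ 1.2072 -0.2193 -0.1895] gap 0.0853200324351986
shift [-0.4589 -0.3848  0.0499] turn [-0.002  -0.0005 -0.2391] j [ 1.2116  0.2771 -0.0277  1.268   0.      1.4674]
[[ 0.62611793  0.10772848  0.13      ]
 [ 0.61394401 -0.15569445  0.13      ]] [[0.54091446 0.41491012 0.05      ]
 [0.32889608 0.43865729 0.05      ]]
```

>>> {"name": "apply_moves", "arguments": {"rows": [[-0.03,-0.025,0,0,0,-0.05,0],[-0.06,-0.05,0,0,0,-0.1,0],[-0.09,-0.075,0,0,0,-0.15,0],[-0.12,-0.1,0,0,0,-0.2,0],[-0.15,-0.125,0,0,0,-0.239,0]], "newtons": 20}}

```text
t: 0.52
tool_pos: [0.272, 0.444, 0.2497]
tool_rot: [-0.022, -3.141, 0.001]
contact_force: [0.5, 0.4, -0.1]
finger_gap: 0.0256
```

```bash
python3 go.py .5045 .1155 .2
```

```text
t 0.5167 pos [0.272  0.444  0.2497] F [ 0.547   0.3538 -0.1069] gap 0.025611171970647724
shift [-0.237  -0.3252  0.0499] turn [-0.0008 -0.0004  0.003 ] j [ 0.8971  0.0926 -0.2508  1.2284 -0.0001  0.9108]
```

>>> {"name": "apply_moves", "arguments": {"rows": [[-0.022,-0.03,0,0,0,0,0],[-0.044,-0.06,0,0,0,0,0],[-0.067,-0.09,0,0,0,0,0],[-0.09,-0.12,0,0,0,0,0],[-0.11,-0.15,0,0,0,0,0]]}}

```text
t: 0.93
tool_pos: [0.3799, 0.2922, 0.25]
tool_rot: [-0.027, -3.141, 0.0]
contact_force: [-0.6, 0.2, 0.6]
finger_gap: 0.0001
```

>>> {"name": "apply_moves", "arguments": {"rows": [[-0.022,-0.03,0.01,0,0,0,0],[-0.044,-0.06,0.02,0,0,0,0],[-0.067,-0.09,0.03,0,0,0,0],[-0.09,-0.12,0.04,0,0,0,0],[-0.11,-0.15,0.05,0,0,0,0]]}}

```text
t: 1.35
tool_pos: [0.4874, 0.1403, 0.1996]
tool_rot: [0.027, 3.141, 0.0]
contact_force: [-0.1, 0.7, 0.7]
finger_gap: -0.0
```

>>> {"name": "apply_moves", "arguments": {"rows": [[0,0,0,0,0,0,0],[0,0,0,0,0,0,0],[0,0,0,0,0,0,0],[0,0,0,0,0,0,0],[0,0,0,0,0,0,0]]}}

```text
t: 1.77
tool_pos: [0.486, 0.1432, 0.2006]
tool_rot: [0.023, 3.141, 0.0]
contact_force: [-0.1, 0.1, 0.7]
finger_gap: 0.0001
```

```bash
python3 go.py .5045 .1155 .13
```

```text
t 1.7667 pos [0.486  0.1432 0.2006] F [-0.1095  0.0505  0.6724] gap 0.000148944236582724
shift [-0.0189 -0.0274  0.0706] turn [0.0002 0.0003 0.0018] j [ 0.1588  0.1002 -0.3497  1.1206  0.0002  0.1736]
```

>>> {"name": "apply_moves", "arguments": {"rows": [[-0.01,-0.014,0.015,0,0,0,0],[-0.019,-0.027,0.03,0,0,0,0],[-0.019,-0.027,0.05,0,0,0,0],[-0.019,-0.027,0.07,0,0,0,0],[-0.019,-0.027,0.075,0,0,0,0]]}}

```text
t: 2.18
tool_pos: [0.5026, 0.1154, 0.1228]
tool_rot: [-0.024, -3.137, 0.001]
contact_force: [-1.2, 0.4, -1.9]
finger_gap: 0.0001
```

>>> {"name": "apply_moves", "arguments": {"rows": [[0,0,0,0,0,0,0],[0,0,0.002,0,0,0,0],[0,0,0.005,0,0,0,0],[0,0,0.007,0,0,0,0],[0,0,0.007,0,0,0,0]]}}

```text
t: 2.6
tool_pos: [0.5055, 0.115, 0.1189]
tool_rot: [0.026, 3.14, 0.0]
contact_force: [0.2, -0.1, 0.4]
finger_gap: 0.0005
```

```bash
python3 go.py .5045 .1155 .11; python3 - <<'E'
from h import *
im=manip.get_image("side")[:,:,::-1]
cv2.imwrite("pics/s1.png",cv2.resize(im[60:260,180:380],None,fx=3,fy=3,interpolation=cv2.INTER_CUBIC))
E
```

```text
t 2.6 pos [0.5055 0.115  0.1189] F [ 0.2065 -0.0679  0.3583] gap 0.00046199055752348974
shift [0.001  0.0004 0.0089] turn [0.0001 0.0011 0.0003] j [ 0.099   0.1971 -0.4254  0.9472 -0.      0.1154]
```

View pics/s1.png

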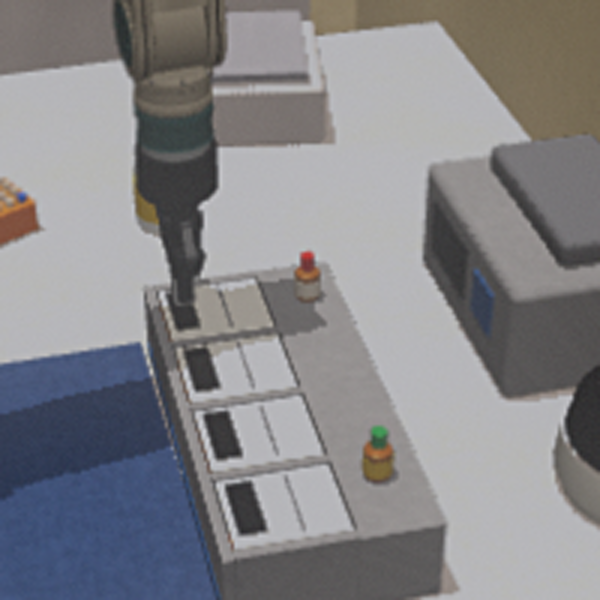

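The closed fingertips are just above hatch 1's pad, at crop pixel (183,298). I'll press down in small steps.

>>> {"name": "apply_moves", "arguments": {"rows": [[0,0,0.002,0,0,0,0],[0,0,0.004,0,0,0,0],[0,0,0.006,0,0,0,0],[0,0,0.007,0,0,0,0],[0,0,0.008,0,0,0,0]]}}

```text
t: 3.07
tool_pos: [0.505, 0.1148, 0.11]
tool_rot: [-0.026, -3.141, -0.0]
contact_force: [0.5, 0.0, -0.3]
finger_gap: -0.0
```

>>> {"name": "apply_moves", "arguments": {"rows": [[0,0,0.0,0,0,0,0],[0,0,0.0005,0,0,0,0],[0,0,0.001,0,0,0,0],[0,0,0.001,0,0,0,0],[0,0,0.001,0,0,0,0]]}}

```text
t: 3.48
tool_pos: [0.505, 0.1148, 0.1094]
tool_rot: [-0.026, -3.141, 0.0]
contact_force: [-0.4, -0.1, 2.3]
finger_gap: -0.0001
```

>>> {"name": "apply_moves", "arguments": {"rows": [[0,0,0.0005,0,0,0,0],[0,0,0.001,0,0,0,0],[0,0,0.0015,0,0,0,0],[0,0,0.0015,0,0,0,0],[0,0,0.0015,0,0,0,0]]}}

```text
t: 3.9
tool_pos: [0.505, 0.1148, 0.1081]
tool_rot: [-0.026, -3.141, 0.0]
contact_force: [-2.3, -0.4, 4.8]
finger_gap: -0.0
```

>>> {"name": "apply_moves", "arguments": {"rows": [[0,0,0.0005,0,0,0,0],[0,0,0.001,0,0,0,0],[0,0,0.001,0,0,0,0],[0,0,0.001,0,0,0,0],[0,0,0.001,0,0,0,0]]}}

```text
t: 4.32
tool_pos: [0.505, 0.1148, 0.1074]
tool_rot: [-0.026, -3.141, 0.0]
contact_force: [-2.9, -0.5, 7.5]
finger_gap: 0.0002
```

Hatch 1 is locked: the force climbs at the pad's stiffness, up to 7.5 N. Next is hatch 2.

>>> {"name": "apply_moves", "arguments": {"rows": [[0,0,-0.012,0,0,0,0],[0,-0.03,-0.015,0,0,0,0],[0,-0.065,-0.015,0,0,0,0],[0,-0.096,-0.013,0,0,0,0],[0,-0.096,-0.008,0,0,0,0]]}}

```text
t: 4.73
tool_pos: [0.5048, 0.0148, 0.1154]
tool_rot: [0.034, 3.138, -0.004]
contact_force: [0.2, -0.3, -0.3]
finger_gap: -0.0002
```

>>> {"name": "apply_moves", "arguments": {"rows": [[0,0,0.0,0,0,0,0],[0,0,0.002,0,0,0,0],[0,0,0.004,0,0,0,0],[0,0,0.005,0,0,0,0],[0,0,0.005,0,0,0,0]]}}

```text
t: 5.15
tool_pos: [0.5034, 0.0197, 0.1096]
tool_rot: [-0.024, -3.141, -0.0]
contact_force: [-0.5, -0.1, 0.6]
finger_gap: -0.0
```

>>> {"name": "apply_moves", "arguments": {"rows": [[0,0,0.0005,0,0,0,0],[0,0,0.001,0,0,0,0],[0,0,0.0015,0,0,0,0],[0,0,0.0015,0,0,0,0],[0,0,0.0015,0,0,0,0]]}}

```text
t: 5.57
tool_pos: [0.5036, 0.0192, 0.1086]
tool_rot: [0.026, 3.141, 0.001]
contact_force: [-0.7, 1.4, 3.3]
finger_gap: 0.0001
```

>>> {"name": "apply_moves", "arguments": {"rows": [[0,0,0.0005,0,0,0,0],[0,0,0.001,0,0,0,0],[0,0,0.0015,0,0,0,0],[0,0,0.0015,0,0,0,0],[0,0,0.0015,0,0,0,0]]}}

```text
t: 5.98
tool_pos: [0.5037, 0.0191, 0.1075]
tool_rot: [0.026, 3.141, 0.001]
contact_force: [-3.1, 3.8, 7.5]
finger_gap: 0.0002
```

Hatch 2 is locked too, with 7.5 N at the same depth. Next is hatch 3.

>>> {"name": "apply_moves", "arguments": {"rows": [[0,0,-0.012,0,0,0,0],[0,-0.03,-0.015,0,0,0,0],[0,-0.065,-0.015,0,0,0,0],[0,-0.096,-0.013,0,0,0,0],[0,-0.096,-0.008,0,0,0,0]]}}

```text
t: 6.4
tool_pos: [0.5035, -0.0823, 0.1156]
tool_rot: [0.034, 3.138, -0.008]
contact_force: [-0.3, -0.1, -0.5]
finger_gap: -0.0
```

>>> {"name": "apply_moves", "arguments": {"rows": [[0,0,0.0,0,0,0,0],[0,0,0.002,0,0,0,0],[0,0,0.004,0,0,0,0],[0,0,0.005,0,0,0,0],[0,0,0.005,0,0,0,0]]}}

```text
t: 6.82
tool_pos: [0.5016, -0.0764, 0.1096]
tool_rot: [-0.024, -3.141, 0.0]
contact_force: [-0.8, -0.4, 0.8]
finger_gap: -0.0001
```

>>> {"name": "apply_moves", "arguments": {"rows": [[0,0,0.0005,0,0,0,0],[0,0,0.001,0,0,0,0],[0,0,0.0015,0,0,0,0],[0,0,0.0015,0,0,0,0],[0,0,0.0015,0,0,0,0]]}}

```text
t: 7.23
tool_pos: [0.5019, -0.0767, 0.1085]
tool_rot: [0.026, 3.141, 0.001]
contact_force: [-1.2, 2.6, 2.8]
finger_gap: 0.0001
```

>>> {"name": "apply_moves", "arguments": {"rows": [[0,0,0.0005,0,0,0,0],[0,0,0.001,0,0,0,0],[0,0,0.0015,0,0,0,0],[0,0,0.0015,0,0,0,0],[0,0,0.0015,0,0,0,0]]}}

```text
t: 7.65
tool_pos: [0.502, -0.0769, 0.1075]
tool_rot: [0.026, 3.141, 0.001]
contact_force: [-2.4, 2.1, 6.8]
finger_gap: -0.0001
```

Hatch 3 is locked as well (6.8 N). I'll test hatch 4 the same way.

>>> {"name": "apply_moves", "arguments": {"rows": [[0,0,-0.012,0,0,0,0],[0,-0.03,-0.015,0,0,0,0],[0,-0.065,-0.015,0,0,0,0],[0,-0.096,-0.013,0,0,0,0],[0,-0.096,-0.008,0,0,0,0]]}}

```text
t: 8.07
tool_pos: [0.5025, -0.179, 0.1159]
tool_rot: [0.034, 3.137, -0.009]
contact_force: [0.9, 0.0, 0.2]
finger_gap: 0.0002
```

>>> {"name": "apply_moves", "arguments": {"rows": [[0,0,0.0,0,0,0,0],[0,0,0.002,0,0,0,0],[0,0,0.004,0,0,0,0],[0,0,0.005,0,0,0,0],[0,0,0.005,0,0,0,0]]}}

```text
t: 8.48
tool_pos: [0.4999, -0.1722, 0.1095]
tool_rot: [-0.024, -3.141, 0.0]
contact_force: [-0.6, 0.0, 0.8]
finger_gap: -0.0002
```

>>> {"name": "apply_moves", "arguments": {"rows": [[0,0,0.0005,0,0,0,0],[0,0,0.001,0,0,0,0],[0,0,0.0015,0,0,0,0],[0,0,0.0015,0,0,0,0],[0,0,0.0015,0,0,0,0]]}}

```text
t: 8.9
tool_pos: [0.5004, -0.1729, 0.1084]
tool_rot: [0.026, 3.141, 0.0]
contact_force: [-0.6, 1.4, 2.3]
finger_gap: 0.0003
```

>>> {"name": "apply_moves", "arguments": {"rows": [[0,0,0.0005,0,0,0,0],[0,0,0.001,0,0,0,0],[0,0,0.0015,0,0,0,0],[0,0,0.0015,0,0,0,0],[0,0,0.0015,0,0,0,0]]}}

```text
t: 9.32
tool_pos: [0.5002, -0.1732, 0.1067]
tool_rot: [-0.027, -3.141, -0.0]
contact_force: [-0.7, 1.1, 2.0]
finger_gap: 0.0004
```

Hatch 4 rocks: it sank a further 1.7 mm while the force stayed at 2 N. I'll push it open by descending along its arc.

>>> {"name": "apply_moves", "arguments": {"rows": [[0,0,0.002,0,0,0,0],[0,0,0.004,0,0,0,0],[0,0,0.006,0,0,0,0],[0,0,0.008,0,0,0,0],[0,0,0.01,0,0,0,0]]}}

```text
t: 9.73
tool_pos: [0.5003, -0.1733, 0.0965]
tool_rot: [-0.027, -3.141, 0.0]
contact_force: [-1.7, -0.8, 1.4]
finger_gap: -0.0002
```

>>> {"name": "apply_moves", "arguments": {"rows": [[0,0,0.002,0,0,0,0],[0,0,0.004,0,0,0,0],[0,0,0.006,0,0,0,0],[0,0,0.008,0,0,0,0],[0,0,0.01,0,0,0,0]]}}

```text
t: 10.15
tool_pos: [0.5006, -0.1734, 0.0868]
tool_rot: [0.026, 3.141, -0.001]
contact_force: [-1.0, 0.2, 2.8]
finger_gap: 0.0001
```

>>> {"name": "apply_moves", "arguments": {"rows": [[0,0,0.0015,0,0,0,0],[0,0,0.003,0,0,0,0],[0,0,0.0045,0,0,0,0],[0,0,0.006,0,0,0,0],[0,0,0.007,0,0,0,0]]}}

```text
t: 10.57
tool_pos: [0.5001, -0.1731, 0.0795]
tool_rot: [-0.026, -3.141, -0.0]
contact_force: [-0.4, 0.4, 2.3]
finger_gap: -0.0002
```

>>> {"name": "apply_moves", "arguments": {"rows": [[0,0,0.0005,0,0,0,0],[0,0,0.001,0,0,0,0],[0,0,0.002,0,0,0,0],[0,0,0.003,0,0,0,0],[0,0,0.003,0,0,0,0]]}}

```text
t: 10.98
tool_pos: [0.5001, -0.1731, 0.0766]
tool_rot: [-0.026, -3.141, -0.0]
contact_force: [-0.9, -0.2, 1.6]
finger_gap: -0.0001
```

>>> {"name": "apply_moves", "arguments": {"rows": [[0,0,0.0005,0,0,0,0],[0,0,0.001,0,0,0,0],[0,0,0.0015,0,0,0,0],[0,0,0.002,0,0,0,0],[0,0,0.002,0,0,0,0]]}}

```text
t: 11.4
tool_pos: [0.5002, -0.1732, 0.0747]
tool_rot: [-0.026, -3.141, 0.0]
contact_force: [-0.8, -0.7, 1.1]
finger_gap: 0.0004
```

>>> {"name": "apply_moves", "arguments": {"rows": [[0,0,0.0005,0,0,0,0],[0,0,0.001,0,0,0,0],[0,0,0.0015,0,0,0,0],[0,0,0.0015,0,0,0,0],[0,0,0.0015,0,0,0,0]]}}

```text
t: 11.82
tool_pos: [0.5002, -0.1732, 0.0734]
tool_rot: [-0.026, -3.141, 0.0]
contact_force: [-1.5, -0.3, 3.9]
finger_gap: 0.0002
```

>>> {"name": "apply_moves", "arguments": {"rows": [[0,0,0.0005,0,0,0,0],[0,0,0.001,0,0,0,0],[0,0,0.001,0,0,0,0],[0,0,0.001,0,0,0,0],[0,0,0.001,0,0,0,0]]}}

```text
t: 12.23
tool_pos: [0.5003, -0.1732, 0.0727]
tool_rot: [0.026, 3.141, -0.0]
contact_force: [-1.0, 0.4, 5.4]
finger_gap: 0.0
```

```bash
python3 - <<'E'
from h import *
im=manip.get_image("side")[:,:,::-1]; print(manip.get_state()['contact_force'])
cv2.imwrite("pics/s2.png",cv2.resize(im[140:270,210:340],None,fx=4.5,fy=4.5,interpolation=cv2.INTER_CUBIC))
E
```

```text
[-1.93665898 -0.89301877  5.92990038]
```

View pics/s2.png

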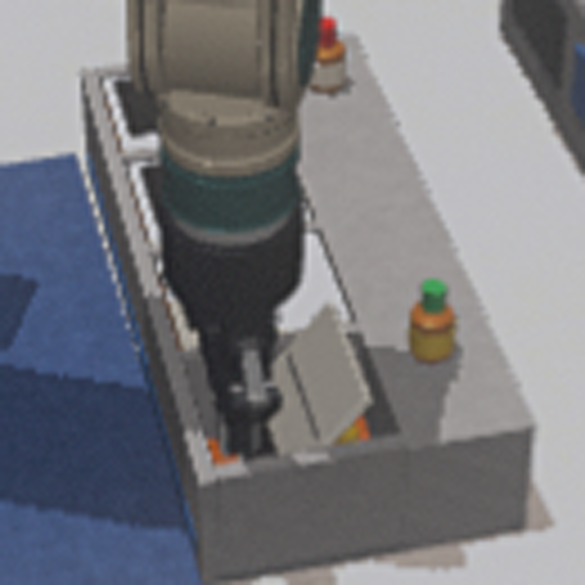

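The picture shows hatch 4 tilted steeply, with its rear edge up near (330,310)–(370,405) and the finger in the well at (240,420). The force has started to rise. I'll press a little further to confirm the stop.

>>> {"name": "apply_moves", "arguments": {"rows": [[0,0,0.0005,0,0,0,0],[0,0,0.001,0,0,0,0],[0,0,0.0015,0,0,0,0],[0,0,0.0015,0,0,0,0],[0,0,0.0015,0,0,0,0]]}}

```text
t: 12.7
tool_pos: [0.5004, -0.1734, 0.0715]
tool_rot: [0.026, 3.141, -0.001]
contact_force: [-2.8, 1.1, 8.6]
finger_gap: -0.0
```

The force now rises at the pad's stiffness with the hatch not moving, so it is at the stop. I'll lift straight up and out.

>>> {"name": "apply_moves", "arguments": {"rows": [[0.001,0,-0.004,0,0,0,0],[0.002,0,-0.015,0,0,0,0],[0.002,0,-0.03,0,0,0,0],[0.002,0,-0.05,0,0,0,0],[0.002,0,-0.08,0,0,0,0]]}}

```text
t: 13.12
tool_pos: [0.4964, -0.1721, 0.1497]
tool_rot: [-0.026, -3.137, -0.004]
contact_force: [0.5, 0.2, -0.4]
finger_gap: -0.0003
```

>>> {"name": "apply_moves", "arguments": {"rows": [[0.02,0,-0.03,0,0,0,0],[0.045,0,-0.06,0,0,0,0],[0.07,0,-0.085,0,0,0,0],[0.095,0,-0.1,0,0,0,0],[0.12,0,-0.1,0,0,0,0]]}}

```text
t: 13.53
tool_pos: [0.3796, -0.1723, 0.2553]
tool_rot: [0.025, 3.134, -0.007]
contact_force: [-0.0, -0.3, 0.3]
finger_gap: -0.0001
```

>>> {"name": "apply_moves", "arguments": {"rows": [[0,0,0,0,0,0,0],[0,0,0,0,0,0,0],[0,0,0,0,0,0,0],[0,0,0,0,0,0,0],[0,0,0,0,0,0,0]]}}

```text
t: 13.95
tool_pos: [0.3789, -0.1711, 0.2504]
tool_rot: [-0.025, -3.141, -0.001]
contact_force: [0.0, 0.5, 0.7]
finger_gap: -0.0002
```

```bash
python3 - <<'E'
from h import *
a=manip.get_image("side")[:,:,::-1]; b=manip.get_image("top")[:,:,::-1]
s=manip.get_state(); print(s['t'],s['tool_pos'],s['contact_force'])
r=lambda i:cv2.resize(i,(400,400),interpolation=cv2.INTER_CUBIC)
cv2.imwrite("pics/e.png",np.hstack([r(a[150:270,210:330]),r(b[130:250,200:320])]))
cv2.imwrite("pics/full.png",np.vstack([np.hstack([cv2.imread("pics/side0.png"),a])]))
E
```

```text
14.05 [ 0.37875473 -0.17103979  0.25038483] [-0.23191556  0.09677993  0.4841556 ]
```

View pics/e.png

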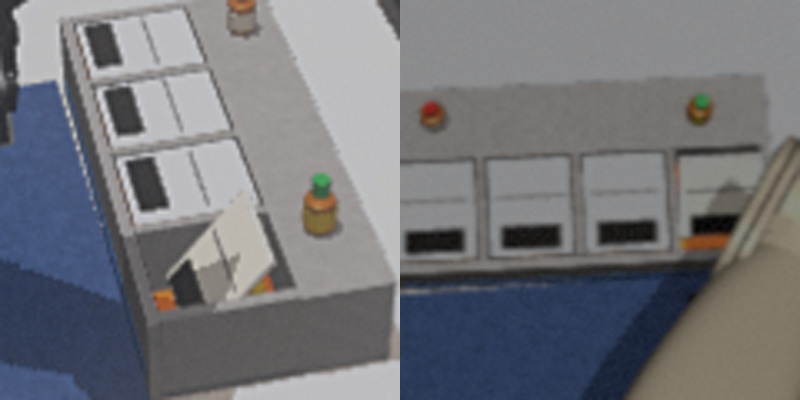

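```bash
python3 - <<'E'
from h import *
P=np.array([.5415,-.1727,.082]); cx=np.array([1,-.0167,0]); cy=np.array([.0167,1,0])
for uv,dy in(((282.9,207.9),.0415),((292.5,229.5),-.0415)):
    e,d=ray("side",[uv]); d=d[0]
    s=((P+cy*dy-e)@cy)/(d@cy); q=e+s*d-P; x,z=q@cx,q[2]
    print("rear corner x,z",x,z,"theta",np.arctan2(z,x)-np.arctan2(.003,.04),np.hypot(x,z))
E
```

```text
rear corner x,z 0.023086192403461357 0.029260077510663687 theta 0.8279391207189231 0.03727095941372698
rear corner x,z 0.025958103575410976 0.029719860259040345 theta 0.7779985504795348 0.03946002071779296
```

The corner estimate gives roughly 0.8, but 1 px is about 0.06 rad. I'll zoom in with predicted corners drawn on, using the closed hatch as the reference for bias.

```bash
python3 - <<'E'
from h import *
P=np.array([.5415,-.1727,.082]); cx=np.array([1,-.0167,0]); cy=np.array([.0167,1,0])
m=manip.camera_model("side"); f=192/np.tan(np.radians(m['vertical_fov']/2))
K=np.array([[f,0,m['cx']],[0,f,m['cy']],[0,0,1]])
def proj(w):
    c=R.from_rotvec(m['orientation']).inv().apply(np.array(w)-m['eye'])*[1,-1,-1]
    return cv2.projectPoints(c,np.zeros(3),np.zeros(3),K,m['dist'])[0][:,0]
def rear(t): 
    c,s=np.cos(t),np.sin(t); return [P+cx*(.04*c-.003*s*k)+cy*dy+np.array([0,0,.04*s+.003*c*k]) for k in(1,-1) for dy in(.0415,-.0415)]
full=cv2.imread("pics/full.png"); o=[]
x0,y0,n=245,190,60; S=6.6
for im,L in((full[:,:512],[(0,(0,0,255))]),(full[:,512:],[(.8,(0,0,255)),(.9,(255,0,0))])):
    g=cv2.resize(im[y0:y0+n,x0:x0+n],(396,396),interpolation=cv2.INTER_CUBIC)
    for t,col in L:
        q=proj(rear(t)); print(t,q.round(1).tolist())
        for i,p in enumerate(q): cv2.circle(g,tuple(((p-[x0,y0]+.5)*S).astype(int).tolist()),3,col,-1 if i<2 else 1)
    o.append(g)
cv2.imwrite("pics/z.png",np.hstack(o))
E
```

```text
0 [[289.1, 214.5], [297.8, 236.4], [289.1, 216.2], [297.7, 238.2]]
0.8 [[283.9, 207.3], [292.4, 229.2], [285.5, 208.3], [294.1, 230.2]]
0.9 [[282.7, 206.8], [291.2, 228.7], [284.5, 207.6], [293.0, 229.5]]
```

View pics/z.png

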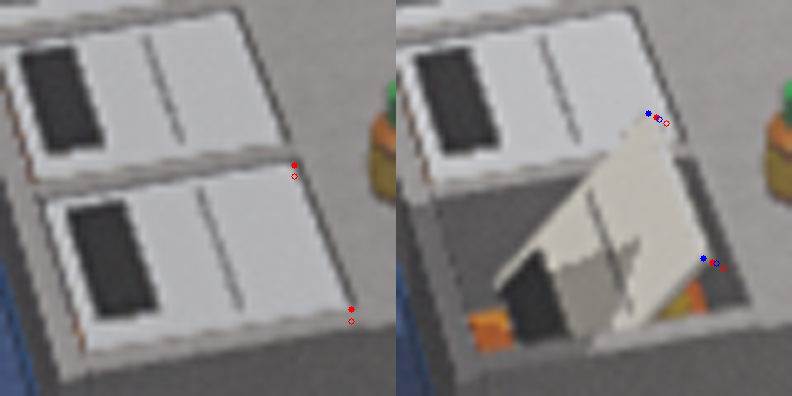

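```bash
python3 - <<'E'
from h import *
from scipy.optimize import least_squares
P=np.array([.5415,-.1727,.082]); cx=np.array([1,-.0167,0]); cy=np.array([.0167,1,0])
m=manip.camera_model("side"); f=192/np.tan(np.radians(m['vertical_fov']/2))
K=np.array([[f,0,m['cx']],[0,f,m['cy']],[0,0,1]])
def proj(w):
    c=R.from_rotvec(m['orientation']).inv().apply(np.array(w)-m['eye'])*[1,-1,-1]
    return cv2.projectPoints(c,np.zeros(3),np.zeros(3),K,m['dist'])[0][:,0]
def pt(t,x,z,y): c,s=np.cos(t),np.sin(t); return P+cx*(x*c-z*s)+cy*y+np.array([0,0,x*s+z*c])
for t in(.7,.75,.8,.85,.9,.95):
    q=(proj([pt(t,-.06,.003,.0415),pt(t,.04,.003,.0415),pt(t,.04,.003,-.0415),pt(t,-.042,.009,0)]))
    v=q[0]-q[1]; print(t,q.round(1).tolist(),"edge len,deg",np.hypot(*v).round(1),np.degrees(np.arctan2(v[1],v[0])).round(1))
k=lambda u,v:np.array([245+(u-396)/6.6-.5,190+v/6.6-.5])
a,b=k(497,280),k(647,114); v=a-b; print(a,b,np.hypot(*v),np.degrees(np.arctan2(v[1],v[0])))
E
```

```text
0.7 [[256.3, 231.0], [285.0, 207.9], [293.6, 229.8], [263.4, 236.8]] edge len,deg 36.9 141.2
0.75 [[257.0, 231.5], [284.5, 207.6], [293.0, 229.5], [263.8, 237.3]] edge len,deg 36.4 138.9
0.8 [[257.8, 232.0], [283.9, 207.3], [292.4, 229.2], [264.2, 237.7]] edge len,deg 36.0 136.5
0.85 [[258.6, 232.5], [283.3, 207.0], [291.8, 228.9], [264.7, 238.1]] edge len,deg 35.5 134.1
0.9 [[259.4, 232.9], [282.7, 206.8], [291.2, 228.7], [265.2, 238.5]] edge len,deg 35.0 131.7
0.95 [[260.3, 233.3], [282.1, 206.5], [290.5, 228.5], [265.8, 238.9]] edge len,deg 34.5 129.1
[259.8030303  231.92424242] [282.53030303 206.77272727] 33.89878522951419 132.10142320071824
```

The plate's edge direction gives 0.89 rad, which agrees with the 0.90 stop and the rise in force. The hand is clear, so I'm handing in.

```bash
python3 -c "
from plant import manip
print(manip.get_state()['contact_force'],manip.close_job())"
```

```text
the job is handed in; nothing more can be done
[-0.23191556  0.09677993  0.4841556 ] None
```

Hatch 4, the rightmost, is the unlocked one. I pushed it fully open and left it open, with the hand drawn clear. The job was handed in after about 14 s of robot time.

- **Finding the hatch:** I pressed the pads in order 1 to 4 with the closed fingertips. Hatches 1 to 3 were locked, reaching about 7 N within 3 mm. Hatch 4 kept sinking at about 2 N.
- **Opening it:** I followed hatch 4 down until the force rose steadily, from about 1 N to 8.6 N over the last 3 mm, which I took as the stop. I then lifted straight out. The largest force I read was about 9 N.
- **Last checks:** In the final side picture the hatch's edge direction gives about 0.89 rad, against the 0.90 stop. A rougher estimate from its rear corners gave only 0.78 to 0.83, but one pixel there is worth about 0.06 rad, so I trusted the edge and the force rise. The wrist force was near zero with the hand clear. Hatches 1 to 3 still looked closed, and both vials were standing. I did not re-measure the bottle, jar, tape and rack afterwards, but the hand never went near them.

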